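# Flip open the wide card-index box

### The arm

A 6-joint arm with a two-finger parallel gripper is mounted at the origin on the work surface. World frame = base frame: x ahead of the robot, y to its left, z up, the work surface at z = 0. Lengths are in m, angles in rad, forces in N, time in s.
With the tool pointing down it reaches from about 0.275 to 0.875 m from the base axis. Payload 12.5 kg.
Tool frame: the origin (TCP) lies at the very end of the fingers, on their centre line; the grasp point (between the pads) lies 19 mm behind it; z points along the fingers, y is the line along which they close (so a half turn about z gives the same grasp; the last joint's range is limited). The gripper opens to 85 mm and grips with 20 to 120 N. Pads are 22 mm wide; open, the fingers measure 114 mm over their backs; the gripper's body (76 mm by 85 mm) begins 54 mm behind the grasp point. The pads swing forward as they close: fully open they stand 13 mm farther back than shut.
Start: joints at [1.094, 0.351, 1.652, -0, 1.139, -0.085], TCP at [0.21, 0.508, 0.231] pointing down, gripper open.
Joint ranges: [-2.75, 2.75], [-0.79, 2.1], [0.01, 2.65], [-1.57, 4.71], [0.07, 3.14], [-2.87, 2.87]. Speed limits (rad/s): [2.22, 2.22, 2.79, 3.14, 3.14, 3.14].

### API

Orientations are given as a unit quaternion [x, y, z, w].
In Python, from bench import robot gives the robot as it stands.
- The arm moves only by the tool jog_arm, never from a script. Its argument "series" is text: rows parted by semicolons, each of 7 numbers parted by spaces: the opening, from 0 (shut) to 1 (fully open), then the shift along the world's x, y, z in mm, then the turn, a rotation vector about the world's x, y, z in rad. In form: jaw tx ty tz rx ry rz; .... A call has 1 to 5 rows; each row shifts and turns the commanded pose from where the row before left it; what a row does not reach is not made up. A row lasts 1/10 s, in which the tool goes at most 50 mm and 8.59 degrees, less where a joint would pass 70% of its speed; a pose out of reach is approached as far as the arm can. A call with a gripper value outside its range is refused whole. The fingers move at their own pace and stop on an object; "newtons" is the grip in N (left out, the last holds). Time passes only in rows, so rows that do not move let the fingers close. It gives the time, the measured TCP pose, the force, the opening and the grip force at its end, in the units of the state.
- robot.state(): the state, without advancing time (a new reading comes with each control period).
- robot.read_camera(name): name is "side" or "top"; returns a dict with "pixels" (384x512x3 uint8, blue, green, red), "intrinsics" (3x3 intrinsics, pixels), "k1" (the pictures are not rectified: a ray, as slopes to the right and down, at radius r is drawn at 1 + k1 r^2 times it, then the intrinsics apply), "cam_to_world" (4x4, takes a point from camera to world coordinates). Camera axes: x right, y up, looking along -z (the intrinsics and any distortion apply to the point x, -y, -z); pixel columns grow to the right and rows downward; lengths in m; the calibration is good to about 2 mm. A picture is of the moment at which its call begins. There is no depth.
- robot.finish_job(): hands the job in; it is judged then, once.
The state is a dict: "time_s": time; "q": joint angles; "dq": joint speeds; "joint_torque": joint torques, N m; "eef_pos": TCP position; "orientation": TCP orientation; "wrist_force": force on the tool from outside, world axes, zero at the start; "torque": the same for the moment, N m; "opening": finger opening in m; "grip_force": force on a finger pad.
Only numpy, scipy, OpenCV 4.12 (cv2) and the standard library are available. Lean on these libraries where they do the work, as an engineer would, in place of code of your own. Each camera call takes 0.05 s, during which the arm holds its last target. There are 200 camera calls.

### The job

Open the wider of the two wooden card-index boxes: with the fingertips under the finger tab at the front of its lid, gently push the lid up and over, past upright, until it leans back and stays open by itself, without pinching it and without flinging it or letting it drop shut. Do not lift or shove either box, keep the narrow box shut and leave the glasses, the bottle and the carton where they stand, then move the hand clear.

Things in the scene. Friction and masses are not known exactly. Their poses are not given: they have to be found in the camera images.
- box_wide: Shut wooden card-index box, 110 mm deep (along its x), 200 mm wide (y), 105 mm high, standing loose on the desk, heavy (about 2.4 kg without lid). Origin: centre of its underside; x points from its front (the side with the finger tab) to its hinge side, z up. This is the one to open. It and the narrow box may stand on either side, one left, one right of the middle; the fronts of both face the left of the robot (+y), turned up to 0.35 rad.
- lid_wide (a joint): Lid angle of the wide box in rad: 0 shut, 1.57 upright, 1.9 the stop, leaning back. The hinge is a free one, along the box's y axis, 55 mm behind the box's centre (+x of the box) and 105 mm above the desk. The lid balances at about 1.5 rad: below that it falls shut, beyond it falls open to the stop. Lifting it at the tab takes about 1 N.
- lid_wide_tab (a point): Middle of the lower front edge of the finger tab of the wide box's lid. The lid is a flat board 8 mm thick, 200 mm wide, 110 mm from hinge to front edge, flush with the box's front wall; in the middle of that edge a flat tab of the same board, 46 mm wide, sticks out a further 28 mm (138 mm from the hinge) with free space below it, its underside 105 mm above the desk when shut. Its frame turns with the lid: x from this edge to the hinge, z out of the lid's outer face.
- box_narrow: Shut wooden card-index box, 110 mm deep (along its x), 110 mm wide (y), 105 mm high, standing loose on the desk, heavy (about 1.6 kg without lid). Origin: centre of its underside; x points from its front (the side with the finger tab) to its hinge side, z up. Same build, lid and tab, but narrow; to be left shut.
- lid_narrow (a joint): Lid angle of the narrow box in rad, 0 shut; to stay 0.
- tumbler_a: Glass tumbler, 64 mm across, 75 mm high, at the far end of the gap between the boxes. Origin: centre of its underside.
- tumbler_b: Glass tumbler, 64 mm across, 75 mm high, at the far left. Origin: centre of its underside.
- bottle: Green glass bottle, 68 mm across, 230 mm high, at the far right. Origin: centre of its underside.
- carton: Flat paper carton, 90 mm long (x), 60 mm wide, 25 mm high, lying in the near end of the gap between the boxes. Origin: centre of its underside.
Not all that is in view belongs to the job. What is shaped like the box_narrow but yellow is not meant.

How it is judged:
By the outcome, as a careful person would: the job done as asked, in the order asked, and still so for the second after the job is handed in, with the robot touching nothing.
It also fails if it takes over 38 s, if anything falls off the work surface, if the arm or the gripper's body presses on something with over 40 N, if the wrist force passes 120 N, or if a joint passes its speed limit or range.

## Working session

There is one attempt and no reset: what is moved stays moved. The work goes in short steps, Python scripts to look and compute and a tool call to move; the robot and the scene stay as the last step left them, time stands still between calls to the robot, and variables do not carry over. Pictures are saved under pics/ and viewed, at most 10 in all, crops included, and the job is handed in when it is done.

Besides the shell and the picture viewer there is one more tool, called after "Emit:" as name(argument=value, ...), one argument or row to a line, values as JSON. jog_arm: Moves the arm, as the interface text tells. Its arguments: {"type":"object","properties":{"series":{"type":"string"},"newtons":{"type":"number"}},"required":["series"]}

```bash
mkdir -p pics; cat > h.py <<'E'
import numpy as np, cv2
from bench import robot
def snap(n,f=None):
    c=robot.read_camera(n)
    if f: cv2.imwrite('pics/'+f,c['pixels'])
    return c
def ray(c,u,v):
    K=np.array(c['intrinsics'],float)
    p=cv2.undistortPoints(np.array([[[u,v]]],float),K,np.array([c['k1'],0,0,0.]))[0,0]
    T=np.array(c['cam_to_world']); return T[:3,3],T[:3,:3]@np.array([p[0],-p[1],-1])
def onz(c,u,v,z):
    o,d=ray(c,u,v); return o+d*(z-o[2])/d[2]
def proj(c,P):
    T=np.array(c['cam_to_world']);q=T[:3,:3].T@(np.array(P)-T[:3,3]);q=q*[1,-1,-1]
    return cv2.projectPoints(q.reshape(1,1,3),np.zeros(3),np.zeros(3),np.array(c['intrinsics'],float),np.array([c['k1'],0,0,0.]))[0].ravel()
E
python3 - <<'E'
from h import *
a=snap('top','t0.png');b=snap('side','s0.png')
for c in(a,b):print(np.round(c['cam_to_world'],3),c['k1'],np.round(c['intrinsics'],1))
print(robot.state())
E
```

```text
[[ 0.     0.992 -0.127  0.43 ]
 [-1.    -0.    -0.002 -0.006]
 [-0.002  0.127  0.992  1.229]
 [ 0.     0.     0.     1.   ]] -0.09983971055132072 [[348.1   0.  255.3]
 [  0.  348.1 191. ]
 [  0.    0.    1. ]]
[[ 0.957  0.155 -0.243  0.321]
 [-0.288  0.558 -0.778 -0.86 ]
 [ 0.015  0.815  0.579  0.721]
 [ 0.     0.     0.     1.   ]] -0.03664143388877151 [[406.7   0.  261.8]
 [  0.  406.7 183.7]
 [  0.    0.    1. ]]
{'time_s': 0.1, 'q': array([ 1.09442252e+00,  3.51216670e-01,  1.65235189e+00, -2.10144662e-05,
        1.13910586e+00, -8.45674918e-02]), 'dq': array([ 0.00106291, -0.0017034 , -0.00064307,  0.00070604, -0.00074698,
        0.00095333]), 'joint_torque': array([ 6.07900420e-04, -5.06827390e+01, -2.91876036e+01, -1.51424101e-04,
        2.56711392e-03, -3.66126159e-06]), 'eef_pos': array([0.20984991, 0.50807104, 0.23079658]), 'orientation': array([ 1.94648152e-01,  9.80872981e-01, -5.22388149e-04, -1.40552314e-04]), 'wrist_force': array([-0.41425374, -0.52890397, -0.14717665]), 'torque': array([ 0.01878528, -0.0195409 , -0.03387642]), 'grip_force': 0.0, 'opening': 0.0853254850539788}
```

View pics/t0.png

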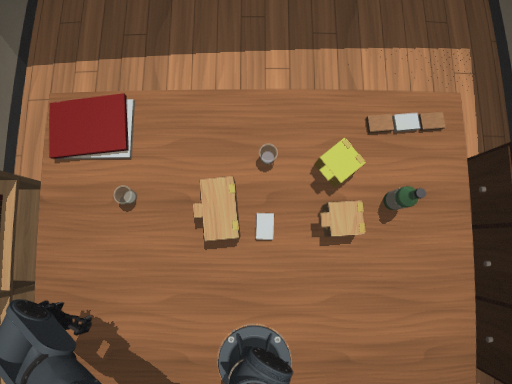

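View pics/s0.png

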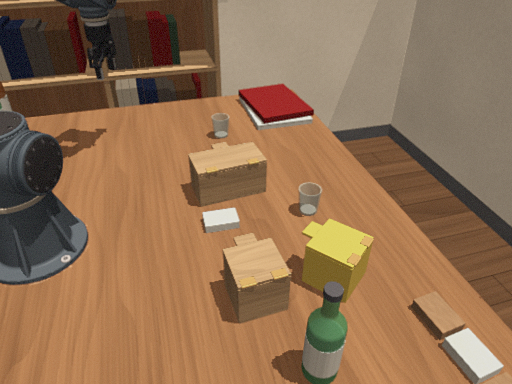

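The top view shows the wide box at about (219,210) with its tab at (198,211), the narrow box at (345,218), tumblers at (268,155) and (125,196), and the carton at (265,226). Next I'll measure the wide lid.

```bash
python3 - <<'E'
from h import *
c=snap('top');im=c['pixels']
for p in [(218,210),(198,211),(180,210),(218,250),(232,225)]: print(p,im[p[1],p[0]])
hsv=cv2.cvtColor(im,cv2.COLOR_BGR2HSV)
m=((im[:,:,1]>115)&(hsv[:,:,0]<28)).astype(np.uint8)*255
m[:165]=0;m[255:]=0;m[:,:185]=0;m[:,248:]=0
m=cv2.morphologyEx(m,cv2.MORPH_CLOSE,np.ones((5,5)))
n,l,s,ce=cv2.connectedComponentsWithStats(m);i=1+s[1:,4].argmax();print(s[i])
ys,xs=np.where(l==i);P=np.array([onz(c,x,y,.113)[:2] for x,y in zip(xs,ys)])
body=cv2.morphologyEx((l==i).astype(np.uint8),cv2.MORPH_OPEN,np.ones((21,21)))
ys,xs=np.where(body);B=np.array([onz(c,x,y,.113)[:2] for x,y in zip(xs,ys)],np.float32)
r=cv2.minAreaRect(B*1000);print(r);print(cv2.boxPoints(r))
tab=cv2.morphologyEx(((l==i)&(body==0)).astype(np.uint8),cv2.MORPH_OPEN,np.ones((3,3)))
ys,xs=np.where(tab);T=np.array([onz(c,x,y,.113)[:2] for x,y in zip(xs,ys)],np.float32);print(cv2.minAreaRect(T*1000),T[:,1].max(),len(T))
v=im.copy();v[l==i]=v[l==i]//2+np.array([127,0,0],np.uint8);cv2.imwrite('pics/m.png',cv2.resize(np.hstack([im[160:260,170:260],v[160:260,170:260]]),None,fx=4,fy=4,interpolation=0))
E
```

```text
(218, 210) [108 156 194]
(198, 211) [104 149 191]
(180, 210) [ 63  94 137]
(218, 250) [ 69 103 152]
(232, 225) [ 87 145 165]
[ 193  176   46   65 2243]
((518.7123413085938, 114.62812042236328), (195.21449279785156, 112.68408203125), 1.1068503856658936)
[[420.0349   169.07417 ]
 [422.21167   56.41111 ]
 [617.3898    60.182068]
 [615.213    172.84512 ]]
((512.8057250976562, 185.4303741455078), (42.22850799560547, 22.720455169677734), 1.0822354555130005) 0.19712833 104
```

View pics/m.png

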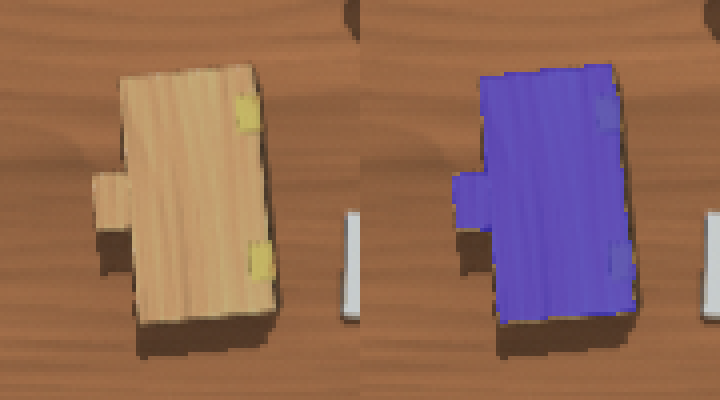

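The crop shows the lid turned by a few degrees, with corners at crop pixels (120,78), (253,65), (275,311) and (137,322), and the tab front edge at (93,175)-(97,230). I'll compute from these corners, because the opened mask blunted the angle.

```bash
python3 - <<'E'
from h import *
c=snap('top')
g=lambda x,y,z=.113:onz(c,170+x/4-.5,160+y/4-.5,z)[:2]
TL,TR,BR,BL,t1,t2=[g(*p) for p in [(120,78),(253,65),(275,311),(137,322),(93,175),(97,230)]]
for n,p in zip('TL TR BR BL t1 t2'.split(),[TL,TR,BR,BL,t1,t2]):print(n,p.round(4))
ce=(TL+TR+BR+BL)/4
w=(TL+TR-BL-BR);print('size',np.linalg.norm(w)/2,np.linalg.norm(TL+BL-TR-BR)/2)
f=TL+BL-TR-BR
print('centre',ce,'angles: width axis from +x',np.arctan2(w[1],w[0]),'front from +y',np.arctan2(-f[0],f[1]),'tabmid',(t1+t2)/2)
# other objects
for n,u,v,z in [('tumbA',268,158,0),('tumbB',126,200,0),('carton',265,226,.025),('narrow',345,218,.113)]:print(n,onz(c,u,v,z).round(3))
E
```

```text
TL [0.6123 0.1777]
TR [0.6229 0.0694]
BR [0.4244 0.0503]
BL [0.4154 0.1604]
t1 [0.533 0.198]
t2 [0.4886 0.1938]
size 0.19849932083387076 0.1096328509511348
centre [0.51872775 0.11444004] angles: width axis from +x 0.0917914085722772 front from +y 0.08964952223549259 tabmid [0.51082565 0.19591037]
tumbA [ 0.707 -0.05   0.   ]
tumbB [0.555 0.462 0.   ]
carton [ 0.463 -0.037  0.025]
narrow [ 0.485 -0.293  0.113]
```

```bash
python3 - <<'E'
from h import *
from scipy.spatial.transform import Rotation as R
a=.091;f=np.array([-np.sin(a),np.cos(a),0]);w=np.array([np.cos(a),np.sin(a),0]);z=np.array([0,0,1.])
H=np.array([.5187,.1144,.105])-.055*f
t=np.radians(30);d=-f*np.cos(t)-z*np.sin(t)
Rt=R.from_matrix(np.c_[np.cross(w,d),w,d]);s=robot.state()
rv=(Rt*R.from_quat(s['orientation']).inv()).as_rotvec();print('q',Rt.as_quat(),'rv',rv,np.degrees(np.linalg.norm(rv)),'/12',rv/12)
n=-f*np.sin(t)+z*np.cos(t)
T=H+.1245*f;T[2]=.0765
print('under',T,'pre',T-.08*d,'d',d)
for th in np.arange(0,1.95,.15):print(round(th,2),((H+.119*(np.cos(th)*f+np.sin(th)*z)-.011*n)*1000).round(1))
E
```

```text
q [ 0.58388533  0.639592   -0.33710635  0.36926861] rv [-0.88230083 -0.65090184 -0.98245645] 84.3503754958486 /12 [-0.07352507 -0.05424182 -0.08187137]
under [0.51238423 0.18361243 0.0765    ] pre [0.50608826 0.2526078  0.1165    ] d [ 0.07869959 -0.8624421  -0.5       ]
0.0 [512.4 183.6  95.5]
0.15 [512.5 182.3 113.3]
0.3 [512.9 178.3 130.6]
0.45 [513.5 171.8 147.2]
0.6 [514.3 162.9 162.7]
0.75 [515.3 151.8 176.6]
0.9 [516.5 138.8 188.7]
1.05 [517.8 124.1 198.7]
1.2 [519.3 108.  206.4]
1.35 [520.8  91.1 211.6]
1.5 [522.4  73.5 214.2]
1.65 [524.1  55.7 214.1]
1.8 [525.7  38.2 211.4]
```

Emit:
jog_arm(
  series="0 15 -10 5 -0.0735 -0.0542 -0.0819; 0 20 -15 5 -0.0735 -0.0542 -0.0819; 0 20 -15 5 -0.0735 -0.0542 -0.0819; 0 20 -15 0 -0.0735 -0.0542 -0.0819; 0 20 -15 0 -0.0735 -0.0542 -0.0819",
  newtons=20,
)

```text
time_s: 0.7
eef_pos: [0.3056, 0.4379, 0.2466]
orientation: [0.385, 0.895, -0.152, 0.168]
wrist_force: [-0.2, 0.3, -0.1]
opening: 0.0126
grip_force: 0.0
```

Emit:
jog_arm(
  series="0 20 -15 0 -0.0735 -0.0542 -0.0819; 0 20 -15 0 -0.0735 -0.0542 -0.0819; 0 20 -15 0 -0.0735 -0.0542 -0.0819; 0 20 -15 0 -0.0735 -0.0542 -0.0819; 0 20 -15 0 -0.0735 -0.0542 -0.0819",
)

```text
time_s: 1.2
eef_pos: [0.4055, 0.3629, 0.2462]
orientation: [0.537, 0.726, -0.29, 0.318]
wrist_force: [0.8, 0.2, 0.4]
opening: 0.0001
grip_force: 0.0
```

```bash
cat > st.py <<'E'
from h import *
from scipy.spatial.transform import Rotation as R
s=robot.state();G=R.from_quat([.58388533,.639592,-.33710635,.36926861])
print(s['time_s'],(s['eef_pos']*1000).round(1),'rem rv',(G*R.from_quat(s['orientation']).inv()).as_rotvec().round(3),'q',s['q'].round(2),'F',s['wrist_force'].round(1),s['opening'].round(3))
E
python3 st.py
```

```text
Traceback (most recent call last):
  File "st.py", line 4, in <module>
    print(s['time_s'],(s['eef_pos']*1000).round(1),'rem rv',(G*R.from_quat(s['orientation']).inv()).as_rotvec().round(3),'q',s['q'].round(2),'F',s['wrist_force'].round(1),s['opening'].round(3))
                                                                                                                                                                           ^^^^^^^^^^^^^^^^^^
AttributeError: 'float' object has no attribute 'round'
```

Tracking is clean. Now to the pre-position at (0.50, 0.30, 0.2).

Emit:
jog_arm(
  series="0 20 -10 -10 -0.0735 -0.0542 -0.0819; 0 20 -15 -10 -0.0735 -0.0542 -0.0819; 0 20 -15 -10 0 0 0; 0 20 -15 -10 0 0 0; 0 15 -10 -10 0 0 0",
)

```text
time_s: 1.7
eef_pos: [0.501, 0.2973, 0.1954]
orientation: [0.584, 0.64, -0.337, 0.369]
wrist_force: [-0.0, 1.2, 0.2]
opening: -0.0003
grip_force: 0.0
```

```bash
sed -i "s/,s\['opening'\].round(3)//" st.py; python3 st.py; python3 -c "
from h import *
a=snap('side')['pixels'];b=snap('top')['pixels']
cv2.imwrite('pics/p1.png',np.hstack([a[60:260,60:400],b[130:330,100:400]]))"
```

```text
1.7 [501.  297.3 195.4] rem rv [-0. -0.  0.] q [ 0.77  0.82  1.29 -0.76  1.78  0.82] F [-0.   1.2  0.2]
```

View pics/p1.png

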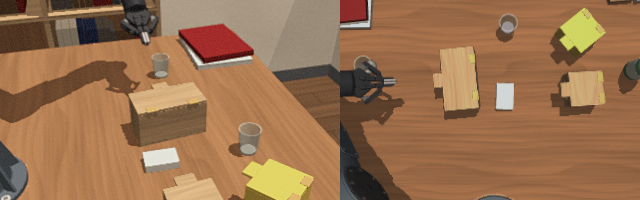

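The picture shows the closed fingertips at top-view pixel (156,210), pointing at the tab, with everything else untouched. I'll descend and then slide in under the tab.

Emit:
jog_arm(
  series="0 1 -9 -16 0 0 0; 0 1 -9 -16 0 0 0; 0 1 -9 -16 0 0 0; 0 1 -9 -16 0 0 0; 0 1 -9 -15 0 0 0",
)

```text
time_s: 2.3
eef_pos: [0.5046, 0.2537, 0.117]
orientation: [0.584, 0.64, -0.336, 0.369]
wrist_force: [-0.4, -0.1, 1.7]
opening: -0.0003
grip_force: 0.0
```

Emit:
jog_arm(
  series="0 1 -11 -6 0 0 0; 0 1 -11 -6 0 0 0; 0 1 -11 -7 0 0 0; 0 1 -9 -5 0 0 0; 0 0 0 0 0 0 0",
)

```text
time_s: 2.8
eef_pos: [0.5089, 0.21, 0.0929]
orientation: [0.584, 0.639, -0.337, 0.369]
wrist_force: [0.0, 0.6, -0.3]
opening: -0.0
grip_force: 0.0
```

```bash
python3 st.py; python3 -c "
from h import *
c=snap('side');d=snap('top');a=c['pixels'];b=d['pixels']
p=proj(d,[.511,.197,.105]);s=robot.state()['eef_pos'];print(p,proj(c,[.511,.197,.105]),proj(d,s),proj(c,s))
cv2.imwrite('pics/p2.png',cv2.resize(np.hstack([a[110:210,160:280],b[170:270,150:250]]),None,fx=3.5,fy=3.5))"
```

```text
2.8 [508.9 210.   92.9] rem rv [ 0.    -0.001  0.001] q [ 0.66  0.89  1.48 -0.82  1.54  0.94] F [ 0.   0.6 -0.3]
[193.35317936 210.23350272] [218.00938806 145.08032182] [189.62460463 211.03923925] [216.63535372 146.15772324]
```

View pics/p2.png

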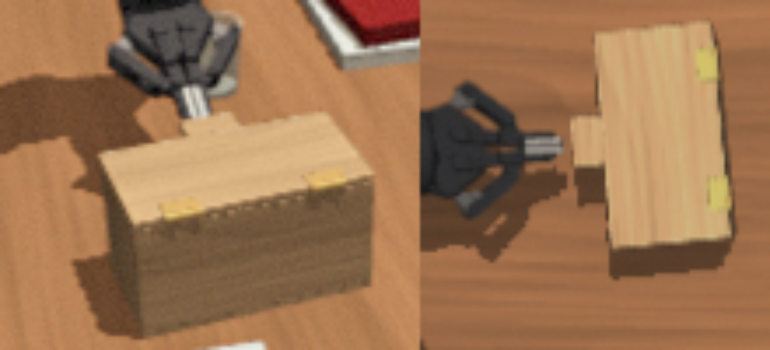

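The crop shows the fingertips just in front of the tab at top-view pixel (190.6,211), in line with the tab middle at row 210. I'll slide under, then start up.

Emit:
jog_arm(
  series="0 1 -7 -5 0 0 0; 0 1 -7 -4 0 0 0; 0 1 -7 -4 0 0 0; 0 0 -5 -3 0 0 0; 0 0 0 0 0 0 0",
)

```text
time_s: 3.4
eef_pos: [0.5118, 0.1844, 0.0768]
orientation: [0.584, 0.64, -0.337, 0.369]
wrist_force: [-0.1, -0.1, -0.6]
opening: -0.0001
grip_force: 0.0
```

Emit:
jog_arm(
  series="0 0 0 4 0 0 0; 0 0 0 4 0 0 0; 0 0 0 4 0 0 0; 0 0 0 4 0 0 0; 0 0 0 4 0 0 0",
)

```text
time_s: 3.9
eef_pos: [0.512, 0.1855, 0.0977]
orientation: [0.584, 0.64, -0.337, 0.369]
wrist_force: [-0.6, 0.0, -0.9]
opening: 0.0
grip_force: 0.5
```

Emit:
jog_arm(
  series="0 0 0 5 0 0 0; 0 0 0 5 0 0 0; 0 0 -1 5 0 0 0; 0 0 -1 5 0 0 0; 0 0 -1 5 0 0 0",
)

```text
time_s: 4.4
eef_pos: [0.5121, 0.1823, 0.1228]
orientation: [0.584, 0.64, -0.337, 0.369]
wrist_force: [-0.1, 0.1, -1.7]
opening: -0.0001
grip_force: 0.6
```

```bash
python3 st.py; python3 -c "
from h import *
a=snap('side')['pixels'];b=snap('top')['pixels']
cv2.imwrite('pics/p3.png',cv2.resize(np.hstack([a[110:210,160:280],b[170:270,150:250]]),None,fx=3.5,fy=3.5))"
```

```text
4.4 [512.1 182.3 122.8] rem rv [-0.001  0.001 -0.   ] q [ 0.62  0.82  1.53 -0.84  1.53  0.91] F [-0.1  0.1 -1.7]
```

View pics/p3.png

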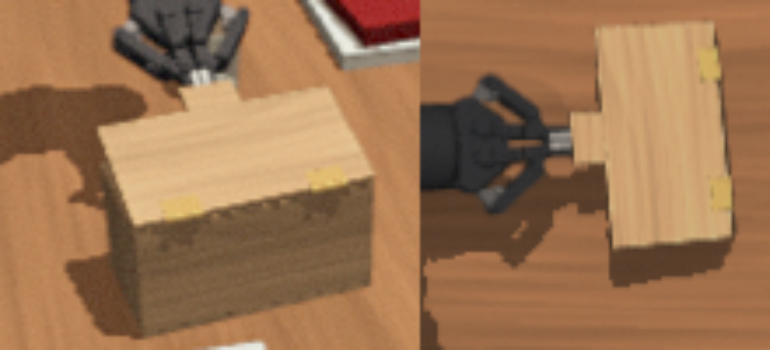

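The crop shows the lid rising on the fingertips, with the wrist reading about 1 N and the box still. I'll follow the arc.

Emit:
jog_arm(
  series="0 0 -3 8 0 0 0; 0 1 -3 8 0 0 0; 0 0 -4 8 0 0 0; 0 1 -4 8 0 0 0; 0 0 -5 8 0 0 0",
)

```text
time_s: 5.0
eef_pos: [0.5142, 0.1629, 0.1631]
orientation: [0.584, 0.64, -0.337, 0.369]
wrist_force: [0.6, 0.6, -1.4]
opening: -0.0001
grip_force: 0.6
```

Emit:
jog_arm(
  series="0 1 -5 7 0 0 0; 0 0 -6 7 0 0 0; 0 1 -6 6 0 0 0; 0 0 -7 6 0 0 0; 0 1 -7 5 0 0 0",
)

```text
time_s: 5.5
eef_pos: [0.517, 0.1317, 0.1939]
orientation: [0.584, 0.64, -0.337, 0.369]
wrist_force: [-1.4, 1.2, 0.3]
opening: -0.0002
grip_force: 0.4
```

```bash
python3 st.py; python3 -c "
from h import *
a=snap('side')['pixels'];b=snap('top')['pixels']
cv2.imwrite('pics/p4.png',cv2.resize(np.hstack([a[70:210,160:300],b[150:290,130:270]]),None,fx=2.5,fy=2.5))"
```

```text
5.5 [517.  131.7 193.9] rem rv [-0.  0. -0.] q [ 0.55  0.67  1.6  -0.89  1.54  0.82] F [-1.4  1.2  0.3]
```

View pics/p4.png

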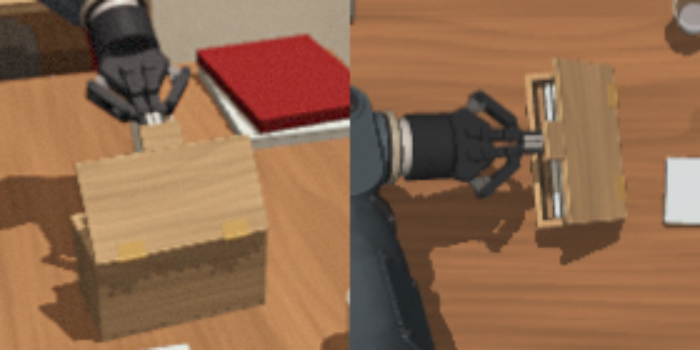

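The lid stands at about 1 rad on the fingertips and the box hasn't moved. I'll go on more slowly over the top.

Emit:
jog_arm(
  series="0 1 -6 4 0 0 0; 0 0 -6 3 0 0 0; 0 1 -6 3 0 0 0; 0 0 -6 2 0 0 0; 0 1 -6 2 0 0 0",
)

```text
time_s: 6.1
eef_pos: [0.5199, 0.1018, 0.2075]
orientation: [0.584, 0.64, -0.337, 0.369]
wrist_force: [-0.1, 0.5, 0.7]
opening: 0.0002
grip_force: 0.3
```

Emit:
jog_arm(
  series="0 0 -5 2 0 0 0; 0 1 -5 1 0 0 0; 0 0 -5 1 0 0 0; 0 1 -5 1 0 0 0; 0 0 -4 0 0 0 0",
)

```text
time_s: 6.6
eef_pos: [0.5221, 0.0779, 0.2124]
orientation: [0.584, 0.64, -0.337, 0.369]
wrist_force: [0.1, -0.2, -0.7]
opening: -0.0001
grip_force: 0.1
```

Emit:
jog_arm(
  series="0 1 -4 0 0 0 0; 0 0 -4 0 0 0 0; 0 1 -4 0 0 0 0; 0 0 -4 0 0 0 0; 0 0 -4 0 0 0 0",
)

```text
time_s: 7.1
eef_pos: [0.524, 0.058, 0.2123]
orientation: [0.584, 0.64, -0.337, 0.369]
wrist_force: [-0.4, 0.3, -0.9]
opening: -0.0
grip_force: 0.0
```

Emit:
jog_arm(
  series="0 1 -4 0 0 0 0; 0 0 -4 0 0 0 0; 0 1 -4 -1 0 0 0; 0 0 -4 -1 0 0 0; 0 0 0 0 0 0 0",
)

```text
time_s: 7.6
eef_pos: [0.5259, 0.0418, 0.2101]
orientation: [0.584, 0.64, -0.337, 0.369]
wrist_force: [-0.9, 0.4, 0.4]
opening: -0.0003
grip_force: 0.0
```

```bash
python3 st.py; python3 -c "
from h import *
a=snap('side')['pixels'];b=snap('top')['pixels']
cv2.imwrite('pics/p5.png',cv2.resize(np.hstack([a[70:210,160:300],b[150:290,130:270]]),None,fx=2.5,fy=2.5))"
```

```text
7.6 [525.9  41.8 210.1] rem rv [-0. -0.  0.] q [ 0.41  0.59  1.71 -0.98  1.44  0.77] F [-0.9  0.4  0.4]
```

View pics/p5.png

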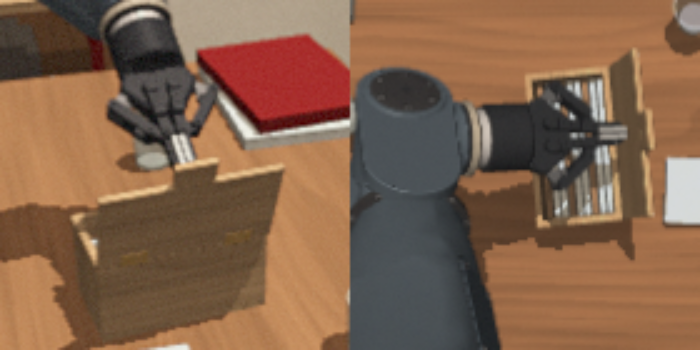

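The lid leans back at its stop and the tip is clear of it, with zero contact. I'll retreat along +y and up.

Emit:
jog_arm(
  series="0 -1 10 2 0 0 0; 0 -2 20 5 0 0 0; 0 -2 25 5 0 0 0; 0 -2 30 8 0 0 0; 0 -3 30 10 0 0 0",
)

```text
time_s: 8.2
eef_pos: [0.5155, 0.1592, 0.2406]
orientation: [0.584, 0.64, -0.337, 0.369]
wrist_force: [-1.1, 0.2, -0.2]
opening: -0.0
grip_force: 0.0
```

Emit:
jog_arm(
  series="0 -2 30 10 0 0 0; 0 -2 30 10 0 0 0; 0 -2 30 10 0 0 0; 0 -2 20 10 0 0 0; 0 0 0 0 0 0 0",
)

```text
time_s: 8.7
eef_pos: [0.5076, 0.2703, 0.2812]
orientation: [0.584, 0.641, -0.335, 0.37]
wrist_force: [1.1, -0.4, -0.7]
opening: 0.0002
grip_force: 0.0
```

Emit:
jog_arm(
  series="0 0 0 0 0 0 0; 0 0 0 0 0 0 0; 0 0 0 0 0 0 0; 0 0 0 0 0 0 0; 0 0 0 0 0 0 0",
)

```text
time_s: 9.2
eef_pos: [0.508, 0.2669, 0.2802]
orientation: [0.584, 0.64, -0.337, 0.369]
wrist_force: [0.4, -0.7, 1.0]
opening: -0.0
grip_force: 0.0
```

```bash
python3 st.py; python3 -c "
from h import *
a=snap('side')['pixels'];b=snap('top')['pixels']
cv2.imwrite('pics/p6.png',np.hstack([a[40:384,0:400],b[40:384,50:450]]))"
```

```text
9.2 [508.  266.9 280.2] rem rv [-0.  0.  0.] q [ 0.73  0.7   1.31 -0.81  1.83  0.71] F [ 0.4 -0.7  1. ]
```

View pics/p6.png

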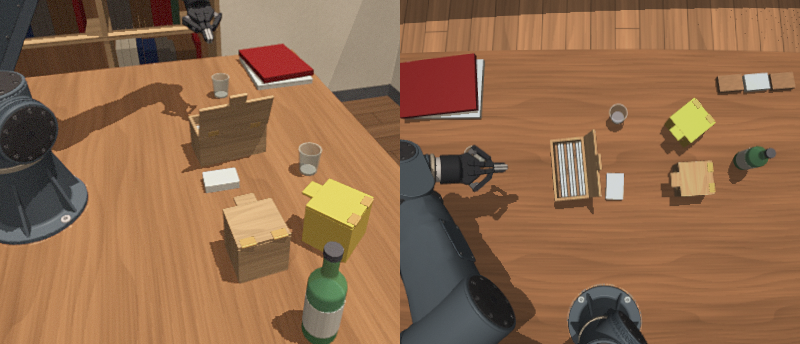

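The lid stays open, the hand is clear, and everything else is where it was.

```bash
python3 -c "
from bench import robot
print(robot.finish_job())"
```

```text
the job is handed in; nothing more can be done
None
```

The wide box's lid is open and leaning back on its own at the stop, the hand is clear, nothing else visibly moved, and I handed the job in at about 9 s.

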